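# Wedge up the front of an inverter stack

### The job

Lift the white nylon levelling wedge up off its spindle on the solder-reel stand and push it, flat along the plywood test board and thin end first, under the middle of the inverter stack's front edge until both front feet just clear the board, by 2 to 6 mm. The stack must stay in its place against the stop with its rear feet still on the board; let the wedge do the lifting, do not touch the stack yourself, and leave everything else where it is. Finish while still gripping the wedge there, holding the front up so that I can change the feet.

Things in the scene. Friction and masses are not known exactly. Their poses are not given: they have to be found in the camera images.
- wedge: Loose white nylon wedge, 139 x 36 mm, 60-110 g. Origin: on its flat underside, below the centre of its eye (16 mm hole, top to bottom); +x to the thin end, z up. x -22 to +22 mm: parallel tab round the eye, 22 mm thick; then the top slopes straight (1 in 5) to 3 mm at x = 117 mm. Starts flat on the stand's foot plate, eye over a spindle; the tab may be gripped across its width even then.
- wedge_tip (a point): Middle of the wedge's thin end, on the underside (x = +117 mm of the wedge).
- stand: Fixed solder-reel stand: grey foot plate 130 (x) x 230 (y) mm, 12 mm thick, origin under its centre on the bench. Two upright spindles of 10 mm diameter at y = +55 and -55 mm (x = 0), tops 55 mm above the bench, 43 mm above the foot plate. The wedge is on one of them, the reel on the other.
- board: Fixed plywood test board, 340 (x) x 220 (y) x 18 mm, bare from its front end at x = -170 mm up to the stack. Origin on the bench under its centre, below the stack's front edge; +x runs from the stack's front to its back: the way to push the wedge. An aluminium stop angle, 22 mm high, stands across it at x = 152 mm, behind the stack.
- stack: Loose inverter stack, 0.7-1 kg, 102 mm high: plate 150 (x) x 160 (y) x 6 mm on 4 rubber feet (16 mm dia, 8 mm high, x +-62, y +-64 mm); on it heatsink, green circuit board, capacitors (plate sticks out 30 mm in front). Origin: centre, at the feet's undersides; +x to the back, as the board's; front edge x = -75 mm. Pushed, it slides 1-2 mm to the stop, then tips up on its rear feet.
- stack_front (a point): Middle of the carrier plate's front edge, on its underside (8 mm above the feet's undersides).
- foot_left (a point): Centre of the underside of the front foot at the stack's +y side; its height above the board's top (18 mm above the board's origin) is that foot's clearance.
- foot_right (a point): Centre of the underside of the front foot at the stack's -y side.
- reel: Bystander: solder reel, 54 mm diameter, 44 mm high, loose on the stand's other spindle. Origin under its centre.
- meter: Bystander: yellow and black hand multimeter lying on the bench, 165 x 82 x 38 mm (dial to 48 mm). Origin under its centre.
- screwdriver: Bystander: screwdriver lying on the bench, 190 mm long. Origin under its middle.
- capacitor: Bystander: black can capacitor standing on the bench, 35 mm diameter, 54 mm high. Origin under its centre.
- toroid: Bystander: dark ferrite ring lying on the bench, 48 mm diameter, 16 mm high. Origin under its centre.
- spacer: Bystander: plain white nylon spacer block lying on the bench, 70 x 36 x 22 mm, no taper, no hole. Origin under its centre.

How it is judged:
By the outcome, as a careful person would: the job done as asked, in the order asked, and still so for the second after the job is handed in, while the arm keeps its last pose, push and grip.
It also fails if it takes over 48 s, if anything falls off the work surface, if the arm or the gripper's body presses on something with over 40 N, if the wrist force passes 120 N, or if a joint passes its speed limit or range.

### The arm

A 6-joint arm with a two-finger parallel gripper is mounted at the origin on the work surface. World frame = base frame: x ahead of the robot, y to its left, z up, the work surface at z = 0. Lengths are in m, angles in rad, forces in N, time in s.
With the tool pointing down it reaches from about 0.3 to 0.875 m from the base axis. Payload 6.4 kg.
Tool frame: the origin (TCP) lies midway between the tips of the shut fingers; the grasp point (between the pads) lies 19 mm behind it (manip.grip_depth is the z of the grasp point in the tool frame, in m); z points along the fingers, y is the line along which they close (so a half turn about z gives the same grasp; the last joint's range is limited). The gripper opens to 88 mm and grips with 3 to 60 N. Pads are 18 mm wide; open, the fingers measure 123 mm over their backs; the gripper's body (75 mm by 187 mm) begins 45 mm behind the grasp point.
Start: joints at [0.978, 0.181, 1.607, -0, 1.354, -0.206], TCP at [0.217, 0.533, 0.239] pointing down, gripper open.
Joint ranges: [-2.99, 2.99], [-0.89, 2.07], [0.3, 2.58], [-1.14, 4.28], [0, 2.63], [-3.12, 3.12]. Speed limits (rad/s): [2.57, 2.57, 3.01, 3.14, 3.14, 3.14].

### API

Orientations are given as a unit quaternion [x, y, z, w].
In Python, from bench import manip, optics gives the robot as it stands. The module is installed in compiled form; this text tells all that it offers.
- The arm moves only by the shell command python3 -m creep 'ROWS' [OPENING] [FORCE]. ROWS is JSON, a list of rows, each a list of 6 numbers: the shift along the tool's x, y, z in cm, then the turn, a rotation vector about the tool's x, y, z in degrees. A call has 1 to 10 rows; each row shifts and turns the commanded pose from where the row before left it, along the tool's axes as they then stand; what a row does not reach is not made up. A row lasts 1/10 s, in which the tool goes at most 50 mm and 8.59 degrees, less where a joint would pass 70% of its speed; a pose out of reach is approached as far as the arm can. A call is refused whole if a number of a shift passes 5 or a number of a turn 8.59, either way. A call with a gripper value outside its range is refused whole. OPENING is the finger opening in cm, from 0 to 8.81, set as the call begins (- or left out, the last holds). The fingers move at their own pace and stop on an object; FORCE is the grip in N (left out, the last holds). Time passes only in rows, so rows that do not move let the fingers close. It gives the time, the measured TCP pose, the force, the opening and the grip force at its end, in the units of the state.
- manip.get_state(): the state, without advancing time (a new reading comes with each control period).
- optics.capture(name): name is "side" or "top"; returns a dict with "pixels" (480x640x3 uint8, blue, green, red), "vfov" (degrees; the focal length in pixels is half the picture's height over the tangent of half this angle, whatever the lens; pixels are square), "cx", "cy" (the principal point, pixels), "world_from_camera" (4x4, takes a point from camera to world coordinates). Camera axes: x right, y down, z forward; pixel columns grow to the right and rows downward; lengths in m; the calibration is good to about 2 mm. A picture is of the moment at which its call begins. There is no depth.
- manip.job_done(): hands the job in; it is judged then, once.
The state is a dict: "clock": time; "joints": joint angles; "qvel": joint speeds; "joint_efforts": joint torques, N m; "eef_pos": TCP position; "orientation": TCP orientation; "contact_force": force on the tool from outside, world axes, zero at the start; "torque": the same for the moment, N m; "gripper_width": opening from 0.0 (shut) to 1.0 (fully open); "grip_force": force on a finger pad.
Only numpy, scipy, OpenCV 4.12 (cv2) and the standard library are available. Lean on these libraries where they do the work, as an engineer would, in place of code of your own. Each camera call takes 0.05 s, during which the arm holds its last target. There are 200 camera calls.

## Working session

There is one attempt and no reset: what is moved stays moved. The work goes in short steps, Python scripts to look and compute and a shell command to move; the robot and the scene stay as the last step left them, time stands still between calls to the robot, and variables do not carry over. Pictures are saved under pics/ and viewed, at most 10 in all, crops included, and the job is handed in when it is done.

```bash
mkdir -p pics
python3 - <<'E'
from bench import manip, optics
import cv2
for n in("side","top"):
    c=optics.capture(n); cv2.imwrite(f"pics/{n}0.png",c["pixels"]); print(n,c["vfov"],c["cx"],c["cy"],c["world_from_camera"].round(4).tolist(), c.keys())
print(manip.get_state(), manip.grip_depth)
E
```

```text
side 54.221062684745434 320.8114749906016 231.2166002677743 [[-0.9915, -0.0654, 0.1128, 0.4537], [-0.1304, 0.5174, -0.8457, 0.8817], [-0.0031, -0.8532, -0.5215, 0.5549], [0.0, 0.0, 0.0, 1.0]] dict_keys(['pixels', 'vfov', 'cx', 'cy', 'world_from_camera'])
top 50.81729998217712 326.25185548172874 235.22238369873264 [[-0.0061, -0.9902, 0.1395, 0.4457], [-0.9998, 0.0088, 0.0184, 0.036], [-0.0195, -0.1394, -0.99, 1.0523], [0.0, 0.0, 0.0, 1.0]] dict_keys(['pixels', 'vfov', 'cx', 'cy', 'world_from_camera'])
{'clock': 0.1, 'joints': array([ 9.77703157e-01,  1.81422061e-01,  1.60785746e+00, -2.70035297e-05,
        1.35380725e+00, -2.06306023e-01]), 'qvel': array([ 0.0002961 , -0.00128151, -0.00131449, -0.00080917,  0.00306345,
        0.00144606]), 'joint_efforts': array([ 7.19103882e-04, -4.34816873e+01, -3.42694616e+01,  7.03969295e-02,
        3.40026326e-02, -5.25705866e-05]), 'eef_pos': array([0.21663047, 0.5321345 , 0.23794979]), 'orientation': array([ 1.92187388e-01,  9.81357962e-01, -6.93305824e-04, -2.78568534e-04]), 'contact_force': array([ 0.118447  , -0.41441579, -0.45561741]), 'torque': array([-0.02236214,  0.02420866, -0.02223794]), 'grip_force': 0.0, 'gripper_width': 0.9986441654414293} -0.0187
```

View pics/side0.png

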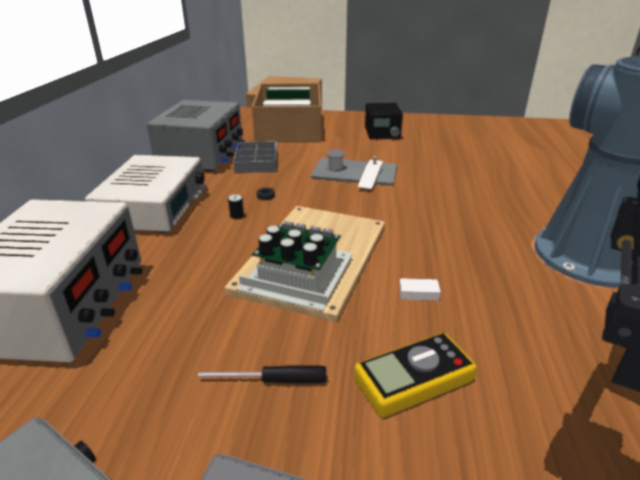

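View pics/top0.png

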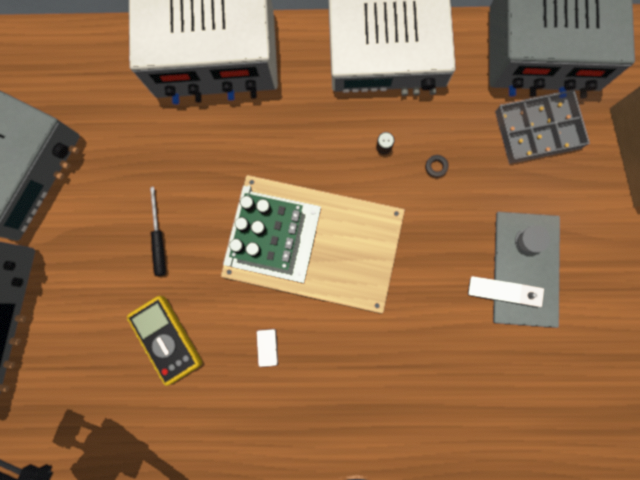

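The top view shows the wedge (eye about (532,295), thin end (470,287)) on the stand plate, the reel at (528,242), and the board's front end on the right (404,210)-(384,311). The stack plate's front edge is about (318,207)-(304,282). In the side view the wedge is at (371,174).

```bash
cat > h.py <<'E'
from bench import manip, optics
import cv2, numpy as np
from scipy.spatial.transform import Rotation as R
def ray(c,p,z):
    f=240/np.tan(np.radians(c["vfov"]/2)); T=c["world_from_camera"]
    d=T[:3,:3]@np.array([(p[0]-c["cx"])/f,(p[1]-c["cy"])/f,1]); o=T[:3,3]
    return (o+d*(z-o[2])/d[2])
def proj(c,P):
    f=240/np.tan(np.radians(c["vfov"]/2)); T=c["world_from_camera"]
    q=T[:3,:3].T@(np.array(P)-T[:3,3]); return np.array([c["cx"]+f*q[0]/q[2],c["cy"]+f*q[1]/q[2]])
def biggest(m,roi):
    x0,y0,x1,y1=roi; k=np.zeros_like(m); k[y0:y1,x0:x1]=m[y0:y1,x0:x1]
    cs,_=cv2.findContours(k,cv2.RETR_EXTERNAL,cv2.CHAIN_APPROX_NONE); return max(cs,key=cv2.contourArea)
def rect(c,cnt,z):
    w=np.array([ray(c,p[0],z)[:2] for p in cnt],np.float32)
    (cx,cy),(a,b),_=cv2.minAreaRect(w); bx=cv2.boxPoints(((cx,cy),(a,b),_))
    e=[bx[1]-bx[0],bx[2]-bx[1]]; l=max(e,key=np.linalg.norm)
    return np.array([cx,cy]),(max(a,b),min(a,b)),np.degrees(np.arctan2(l[1],l[0])),bx
E
python3 - <<'E'
from h import *
c=optics.capture("top"); im=c["pixels"]; hsv=cv2.cvtColor(im,cv2.COLOR_BGR2HSV)
for p in [(360,250),(300,400),(527,290),(527,320),(308,230),(265,345),(600,300)]: print(p,hsv[p[1],p[0]])
wh=((hsv[...,1]<45)&(hsv[...,2]>185)).astype(np.uint8)
for n,roi,z in (("wedge",(450,260,560,320),.034),("plate",(215,180,325,290),.032),("spacer",(240,320,290,375),.022)):
    r=rect(c,biggest(wh,roi),z); print(n,r[0].round(4),np.round(r[1],4),r[2].round(2),r[3].round(4).tolist())
g=((hsv[...,1]<70)&(hsv[...,2]<150)&(hsv[...,2]>60)).astype(np.uint8)
g|=wh*0; r=rect(c,biggest(g,(488,205,570,335)),.012); print("stand",r[0].round(4),np.round(r[1],4),r[2].round(2))
b=((hsv[...,2]>185)&(hsv[...,1]<135)).astype(np.uint8)
r=rect(c,biggest(b,(215,170,412,318)),.018); print("board",r[0].round(4),np.round(r[1],4),r[2].round(2),r[3].round(4).tolist())
cv2.imwrite("pics/t1.png",np.hstack([cv2.resize(im[255:330,460:565],None,fx=4,fy=4),cv2.resize(b[170:320,215:415]*255,(400,300))[...,None].repeat(3,2)[:300]])[:, :800])
E
```

```text
(360, 250) [ 19 102 232]
(300, 400) [ 13 167 153]
(527, 290) [ 18  10 248]
(527, 320) [ 55  11 140]
(308, 230) [ 38   8 246]
(265, 345) [ 24   5 252]
(600, 300) [ 13 167 168]
wedge [ 0.4745 -0.302 ] [0.1459 0.0385] 79.88 [[0.44269999861717224, -0.37049999833106995], [0.4805999994277954, -0.37720000743865967], [0.5062999725341797, -0.23360000550746918], [0.4684000015258789, -0.22679999470710754]]
plate [0.5888 0.1571] [0.1604 0.1503] -13.05 [[0.4936999976634979, 0.10199999809265137], [0.6499999761581421, 0.065700002014637], [0.683899998664856, 0.21220000088214874], [0.5275999903678894, 0.2484000027179718]]
spacer [0.3652 0.1764] [0.0702 0.0362] 4.35 [[0.3287999927997589, 0.19169999659061432], [0.33149999380111694, 0.15559999644756317], [0.4016000032424927, 0.16099999845027924], [0.39879998564720154, 0.19709999859333038]]
stand [ 0.5205 -0.3512] [0.2281 0.1351] -4.65
board [0.5777 0.084 ] [0.3423 0.2207] 76.89 [[0.43140000104904175, -0.0575999990105629], [0.646399974822998, -0.10769999772310257], [0.7239999771118164, 0.2257000058889389], [0.5090000033378601, 0.2757999897003174]]
```

View pics/t1.png

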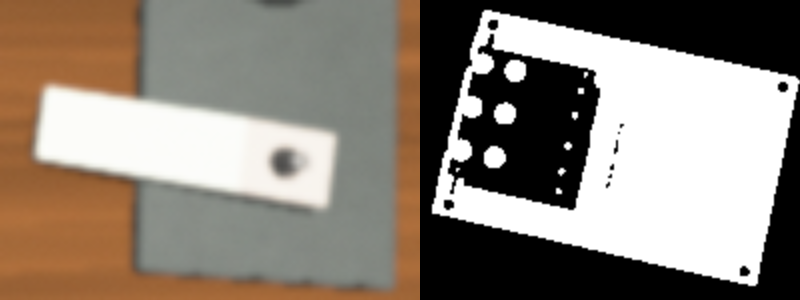

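The crop shows the wedge with its tab and eye near the right end; its outline and the board's are clean. Now I'll turn the tool in line with the wedge and move over.

```bash
python3 -m creep '[[0,0,0,0,0,7.87],[0,0,0,0,0,7.87],[0,0,0,0,0,7.87],[0,0,0,0,0,7.87],[0,0,0,0,0,7.87],[0,0,0,0,0,7.87],[0,0,0,0,0,7.87],[0,0,0,0,0,7.87],[0,0,0,0,0,7.87],[0,0,0,0,0,7.87]]' 7 10
python3 -m creep '[[-4,2,0,0,0,0],[-4,2,0,0,0,0],[-4,2,0,0,0,0],[-4,2,0,0,0,0],[-4,2,0,0,0,0],[-4,2,0,0,0,0],[-4,2,0,0,0,0],[-4,2,0,0,0,0],[-4,2,0,0,0,0],[-4,2,0,0,0,0]]'
python3 -m creep '[[-4,2,0,0,0,0],[-4,2,0,0,0,0],[-4,2,0,0,0,0],[-4,2,0,0,0,0],[-4,2,0,0,0,0],[-4,2,0,0,0,0],[-4,2,0,0,0,0],[-4,2,0,0,0,0],[-4,2,0,0,0,0],[0,0,0,0,0,0]]'
cat >> h.py <<'E'
def go(P,yaw):
    "tool-axis shift (cm) and turn (deg) from measured pose to TCP at P, pointing down, tool x at yaw"
    s=manip.get_state(); Rt=R.from_quat(s["orientation"]); a=np.radians(yaw); u=[np.cos(a),np.sin(a),0]
    G=R.from_matrix(np.c_[u,np.cross([0,0,-1],u),[0,0,-1]])
    print("clock",s["clock"],"pos",s["eef_pos"].round(4),"F",s["contact_force"].round(1),"w",round(s["gripper_width"]*88,1),"grip",round(s["grip_force"],1))
    print("shift cm",(Rt.inv().apply(np.array(P)-s["eef_pos"])*100).round(2),"turn",(Rt.inv()*G).as_rotvec(degrees=True).round(2),"j",s["joints"].round(2))
E
python3 - <<'E'
from h import *
go([.466,-.351,.015],79.2)
E
```

```text
clock: 1.15
eef_pos: [0.2168, 0.5323, 0.2383]
orientation: [0.773, 0.635, -0.0, 0.0]
contact_force: [0.1, -0.1, -0.6]
gripper_width: 0.796
grip_force: 0.0
clock: 2.15
eef_pos: [0.3379, 0.1004, 0.2388]
orientation: [0.771, 0.637, 0.0, 0.0]
contact_force: [1.0, 0.0, 0.1]
gripper_width: 0.798
grip_force: 0.0
clock: 3.15
eef_pos: [0.4471, -0.29, 0.2378]
orientation: [0.772, 0.635, -0.0, 0.0]
contact_force: [0.1, -0.1, -0.0]
gripper_width: 0.796
grip_force: 0.0
clock 3.15 pos [ 0.4471 -0.29    0.2378] F [ 0.1 -0.1 -0. ] w 70.0 grip 0.0
shift cm [-5.6   3.03 22.29] turn [-0.02  0.05 -0.29] j [-0.8   0.09  1.71 -0.    1.34 -0.6 ]
```

```bash
python3 -m creep '[[-2.8,1.5,3.5,0,0,0],[-2.8,1.5,3.5,0,0,0],[0,0,3.5,0,0,0],[0,0,3,0,0,0],[0,0,0,0,0,0]]'
python3 - <<'E'
from h import *
go([.466,-.351,.015],79.2)
for n,r in(("top",(440,200,600,340)),("side",(290,100,430,220))):
    c=optics.capture(n); x0,y0,x1,y1=r
    cv2.imwrite(f"pics/{n}2.png",cv2.resize(c["pixels"][y0:y1,x0:x1],None,fx=2.8,fy=2.8))
a=[cv2.imread(f"pics/{n}2.png") for n in("top","side")]; h=min(i.shape[0] for i in a)
o=np.hstack([cv2.resize(i,(int(i.shape[1]*h/i.shape[0]),h)) for i in a]); print(o.shape); cv2.imwrite("pics/c2.png",cv2.resize(o,(800,int(o.shape[0]*800/o.shape[1]))))
E
```

```text
clock: 3.65
eef_pos: [0.4631, -0.3428, 0.0989]
orientation: [0.771, 0.637, -0.0, -0.005]
contact_force: [-1.2, 1.0, 0.1]
gripper_width: 0.793
grip_force: 0.0
clock 3.65 pos [ 0.4631 -0.3428  0.0989] F [-1.2  1.   0.1] w 69.8 grip 0.0
shift cm [-0.8   0.51  8.38] turn [-0.45 -0.35 -0.07] j [-0.84  0.35  1.7   0.    1.1  -0.65]
(336, 776, 3)
```

View pics/c2.png

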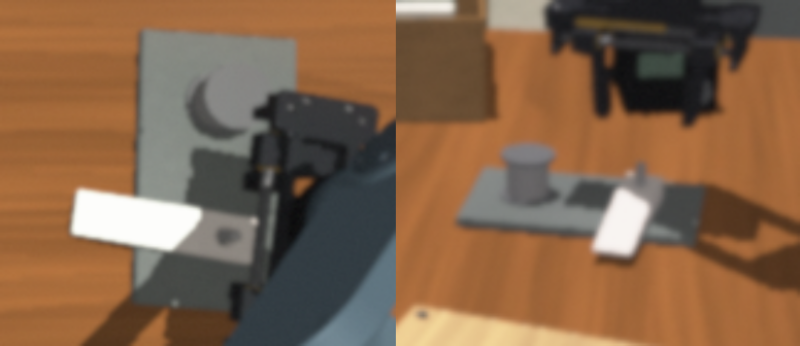

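Crops show the open fingers straddling the tab from above (side crop: fingers at 600 and 690, spindle at 640). I'll descend.

```bash
python3 -m creep '[[0,0,0,0,0,0],[0,0,0,0,0,0]]'
python3 - <<'E'
from h import *
go([.466,-.351,.015],79.2)
E
```

```text
clock: 3.95
eef_pos: [0.4669, -0.3469, 0.1061]
orientation: [0.771, 0.637, 0.0, 0.002]
contact_force: [0.3, 0.1, 0.3]
gripper_width: 0.789
grip_force: 0.0
clock 3.95 pos [ 0.4669 -0.3469  0.1061] F [0.3 0.1 0.3] w 69.5 grip 0.0
shift cm [-0.4  -0.03  9.11] turn [ 0.17  0.13 -0.04] j [-0.84  0.34  1.69  0.    1.1  -0.65]
```

```bash
python3 -m creep '[[-0.4,0,2.5,0,0,0],[0,0,2.5,0,0,0],[0,0,2,0,0,0],[0,0,1,0,0,0],[0,0,0.6,0,0,0],[0,0,0,0,0,0],[0,0,0,0,0,0],[0,0,0,0,0,0]]'
python3 - <<'E'
from h import *
go([.466,-.351,.015],79.2)
E
```

```text
clock: 4.75
eef_pos: [0.4657, -0.3507, 0.0189]
orientation: [0.771, 0.637, 0.0, 0.001]
contact_force: [-0.1, -0.1, 0.8]
gripper_width: 0.793
grip_force: 0.0
clock 4.75 pos [ 0.4657 -0.3507  0.0189] F [-0.1 -0.1  0.8] w 69.8 grip 0.0
shift cm [-0.02  0.04  0.39] turn [ 0.09  0.07 -0.06] j [-0.85  0.48  1.71  0.    0.94 -0.66]
```

```bash
python3 -m creep '[[0,0,0.35,0,0,0],[0,0,0,0,0,0],[0,0,0,0,0,0]]' ; python3 -m creep '[[0,0,0,0,0,0],[0,0,0,0,0,0],[0,0,0,0,0,0],[0,0,0,0,0,0],[0,0,0,0,0,0],[0,0,0,0,0,0],[0,0,0,0,0,0],[0,0,0,0,0,0]]' 2.5 45
python3 - <<'E'
from h import *
go([.466,-.351,.015],79.2)
E
```

```text
clock: 5.05
eef_pos: [0.465, -0.35, 0.0142]
orientation: [0.771, 0.637, 0.0, -0.0]
contact_force: [-0.2, -0.2, 0.0]
gripper_width: 0.797
grip_force: 0.0
clock: 5.85
eef_pos: [0.4651, -0.3501, 0.0142]
orientation: [0.771, 0.637, 0.0, 0.0]
contact_force: [-0.3, -0.7, -0.8]
gripper_width: 0.407
grip_force: 45.0
clock 5.85 pos [ 0.4651 -0.3501  0.0142] F [-0.3 -0.7 -0.8] w 35.8 grip 45.0
shift cm [-0.08  0.11 -0.08] turn [ 0.01  0.   -0.06] j [-0.85  0.49  1.72 -0.    0.94 -0.66]
```

```bash
python3 -m creep '[[0,0,-0.5,0,0,0],[0,0,-1,0,0,0],[0,0,-1.5,0,0,0],[0,0,-1.5,0,0,0],[0,0,-1.5,0,0,0],[0,0,-1.5,0,0,0],[0,0,-1.5,0,0,0],[0,0,-1,0,0,0],[0,0,0,0,0,0],[0,0,0,0,0,0]]'
python3 - <<'E'
from h import *
c=optics.capture("top"); d=optics.capture("side")
o=np.hstack([c["pixels"][200:340,440:600],d["pixels"][80:220,300:460]]); cv2.imwrite("pics/c3.png",cv2.resize(o,None,fx=2.5,fy=2.5))
# TCP goal: tip 25 mm short of stack front, 40 mm up
u=np.array([np.cos(np.radians(76.9)),np.sin(np.radians(76.9))]); f=np.array([.572,.084])
e=f-u*(.117+.035); print(e); go([*e,.075],76.9)
E
```

```text
clock: 6.85
eef_pos: [0.4649, -0.3499, 0.1142]
orientation: [0.771, 0.637, -0.0, -0.0]
contact_force: [0.5, -0.9, -1.3]
gripper_width: 0.4
grip_force: 45.0
[ 0.537549   -0.06404435]
clock 6.95 pos [ 0.4645 -0.3495  0.1133] F [-0.3  0.1 -1.3] w 35.6 grip 45.0
shift cm [29.41  1.79  3.86] turn [-0.08 -0.06  2.23] j [-0.85  0.34  1.69  0.    1.12 -0.66]
```

View pics/c3.png

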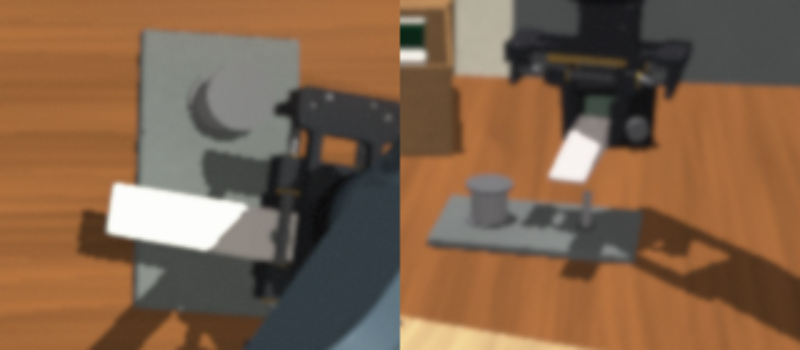

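The wedge hangs level in the gripper, clear of the spindle (side crop (586,190)), and the reel is still in place. I'll carry it to the front of the board.

```bash
python3 -m creep '[[1.5,0.1,0,0,0,0.3],[3,0.2,0,0,0,0.4],[4,0.25,0,0,0,0.4],[4,0.25,0,0,0,0.4],[4,0.25,0,0,0,0.4],[4,0.25,0,0,0,0.3],[3,0.2,0,0,0,0],[1.5,0.1,0,0,0,0],[0,0,0,0,0,0],[0,0,0,0,0,0]]'
python3 - <<'E'
from h import *
c=optics.capture("top"); d=optics.capture("side")
hsv=cv2.cvtColor(c["pixels"],cv2.COLOR_BGR2HSV)
o=np.hstack([c["pixels"][170:330,210:450],d["pixels"][130:290,230:450]]); cv2.imwrite("pics/c4.png",cv2.resize(o,(800,278)))
go([.5375,-.064,.075],76.9)
E
```

```text
clock: 7.95
eef_pos: [0.5329, -0.1093, 0.114]
orientation: [0.783, 0.622, -0.0, -0.0]
contact_force: [0.3, 0.5, -0.9]
gripper_width: 0.401
grip_force: 45.0
clock 8.05 pos [ 0.5329 -0.1102  0.1141] F [ 0.   0.3 -0.7] w 35.6 grip 45.0
shift cm [ 4.61 -0.6   3.91] turn [-0.01  0.02 -0.04] j [-0.42  0.26  1.79 -0.    1.1  -0.19]
```

View pics/c4.png

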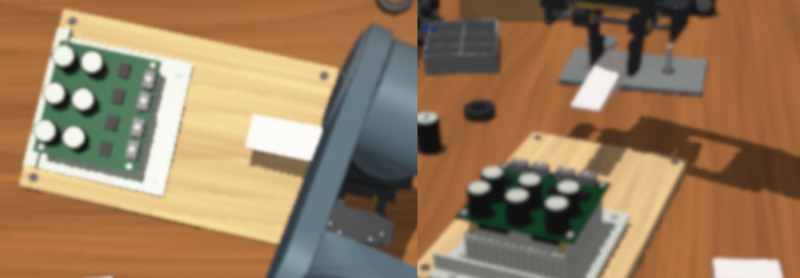

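Top view: the wedge tip is over the board at crop (247,133), in line with the stack's middle. I'll move it to a short distance ahead of the stack and lower it.

```bash
python3 -m creep '[[1.5,-0.2,1,0,0,0],[1.5,-0.2,2,0,0,0],[1.6,-0.2,2,0,0,0],[0,0,2,0,0,0],[0,0,1.3,0,0,0],[0,0,0.7,0,0,0],[0,0,0,0,0,0],[0,0,0,0,0,0]]'
python3 - <<'E'
from h import *
c=optics.capture("top"); im=c["pixels"]; hsv=cv2.cvtColor(im,cv2.COLOR_BGR2HSV)
s=manip.get_state();p=s["eef_pos"]; a=np.radians(76.9);u=np.array([np.cos(a),np.sin(a),0])
tip=proj(c,[*(p[:2]+u[:2]*.117),p[2]+.001]); print("predicted tip px",tip)
f=proj(c,[.572,.084,.032]); print("front px",f)
o=im[190:310,280:420]; cv2.imwrite("pics/c5.png",cv2.resize(o,None,fx=5,fy=5,interpolation=cv2.INTER_CUBIC))
wh=((hsv[...,1]<45)&(hsv[...,2]>185)).astype(np.uint8)
r=rect(c,biggest(wh,(326,215,420,280)),.026); print(r[0].round(4),np.round(r[1],4),r[2].round(2),r[3].round(4).tolist())
r=rect(c,biggest(wh,(215,180,325,290)),.032); print(r[0].round(4),np.round(r[1],4),r[2].round(2),r[3].round(4).tolist())
go([.5375,-.064,.0205],76.9)
E
```

```text
clock: 8.85
eef_pos: [0.5382, -0.0633, 0.0247]
orientation: [0.783, 0.622, 0.0, 0.0]
contact_force: [0.4, -0.7, -0.5]
gripper_width: 0.402
grip_force: 45.0
predicted tip px [328.54075769 247.50284972]
front px [312.08602263 243.85993683]
[0.5586 0.0217] [0.0584 0.0381] 77.15 [[0.5335999727249146, -0.0026000000070780516], [0.5706999897956848, -0.010999999940395355], [0.5837000012397766, 0.045899998396635056], [0.5465999841690063, 0.05429999902844429]]
[0.5889 0.157 ] [0.1607 0.1505] -13.05 [[0.4936999976634979, 0.10180000215768814], [0.6502000093460083, 0.06549999862909317], [0.6841999888420105, 0.21209999918937683], [0.5275999903678894, 0.2484000027179718]]
clock 8.9 pos [ 0.5384 -0.0633  0.025 ] F [ 0.2  0.1 -0.9] w 35.4 grip 45.0
shift cm [-0.09 -0.08  0.45] turn [0.08 0.01 0.  ] j [-0.34  0.4   1.82  0.    0.92 -0.11]
```

View pics/c5.png

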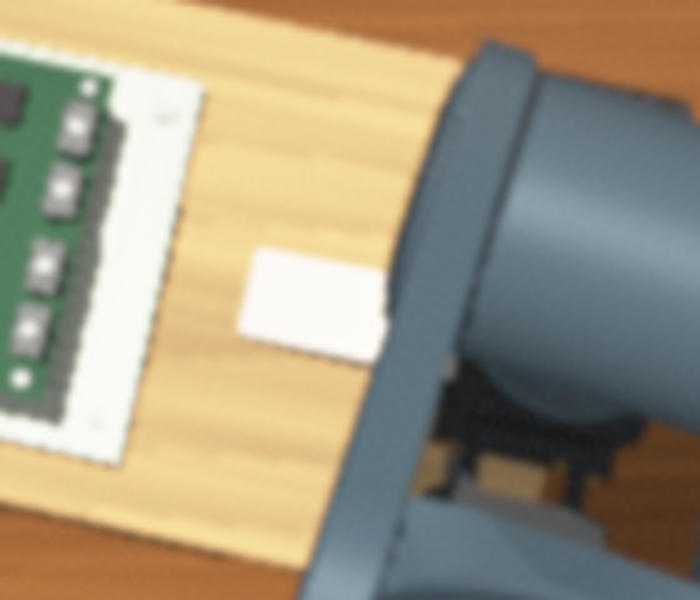

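Tip (about crop (248,290)) agrees with the forward kinematics; it's 34 mm short of the plate edge and 1 mm off laterally. I'll lower it to the board.

```bash
python3 -m creep '[[0,-0.1,0.2,0,0,0],[0,0,0.15,0,0,0],[0,0,0.05,0,0,0],[0,0,0,0,0,0],[0,0,0,0,0,0],[0,0,0,0,0,0]]'; python3 -m creep '[[0,0,0.05,0,0,0],[0,0,0,0,0,0],[0,0,0,0,0,0],[0,0,0,0,0,0]]'
```

```text
clock: 9.5
eef_pos: [0.5368, -0.0626, 0.0203]
orientation: [0.783, 0.622, 0.0, 0.0]
contact_force: [0.4, 0.5, -1.1]
gripper_width: 0.405
grip_force: 45.0
clock: 9.9
eef_pos: [0.5368, -0.0626, 0.0202]
orientation: [0.783, 0.622, -0.0, 0.0]
contact_force: [-3.4, 0.5, 5.7]
gripper_width: 0.402
grip_force: 45.0
```

```bash
python3 -m creep '[[0.4,0,0,0,0,0],[0.7,0,0,0,0,0],[0.7,0,0,0,0,0],[0.7,0,0,0,0,0],[0.7,0,0,0,0,0],[0.7,0,0,0,0,0],[0.6,0,0,0,0,0],[0.5,0,0,0,0,0],[0,0,0,0,0,0]]'; python3 -m creep '[[0.3,0,0,0,0,0],[0.3,0,0,0,0,0],[0.3,0,0,0,0,0],[0.3,0,0,0,0,0],[0.2,0,0,0,0,0],[0,0,0,0,0,0],[0,0,0,0,0,0]]';  python3 - <<'E'
from h import *
c=optics.capture("top"); im=c["pixels"]; hsv=cv2.cvtColor(im,cv2.COLOR_BGR2HSV)
d=optics.capture("side")
u=np.array([np.cos(np.radians(76.9)),np.sin(np.radians(76.9))]); e=np.array([.572,.0837])-u*.069
cv2.imwrite("pics/c6.png",cv2.resize(np.hstack([im[180:300,220:420],d["pixels"][190:310,220:420]]),(800,240)))
go([*e,.0202],76.95)
E
```

```text
clock: 10.8
eef_pos: [0.5489, -0.0128, 0.0202]
orientation: [0.783, 0.622, 0.001, 0.0]
contact_force: [0.9, 0.5, 6.3]
gripper_width: 0.405
grip_force: 45.0
clock: 11.5
eef_pos: [0.5518, -0.0003, 0.0202]
orientation: [0.783, 0.622, 0.0, 0.001]
contact_force: [-0.9, -4.7, 5.4]
gripper_width: 0.406
grip_force: 45.0
clock 11.6 pos [ 5.518e-01 -3.000e-04  2.020e-02] F [-0.7 -4.4  5.8] w 35.2 grip 45.0
shift cm [ 1.74  0.07 -0.  ] turn [0.06 0.05 0.02] j [-0.22  0.43  1.8  -0.    0.92  0.01]
```

View pics/c6.png

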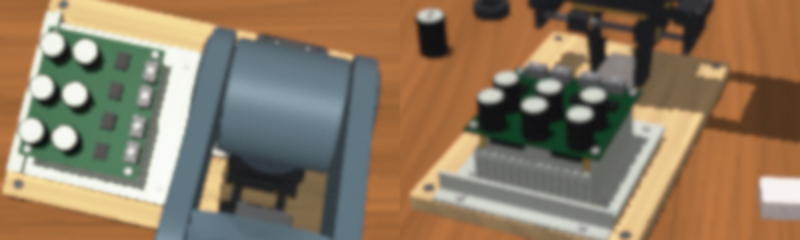

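```bash
python3 -m creep '[[0.3,0,0,0,0,0],[0.3,0,0,0,0,0],[0.3,0,0,0,0,0],[0.3,0,0,0,0,0],[0.3,0,0,0,0,0],[0.2,0,0,0,0,0],[0,0,0,0,0,0],[0,0,0,0,0,0],[0,0,0,0,0,0]]';  cat > track.py <<'E'
from h import *
P0=np.array([.572,.084]);a=np.radians(76.95);u=np.array([np.cos(a),np.sin(a)]);v=np.array([-u[1],u[0]])
# stack points (x back, y left, height above board)
pts={"frontR":(-75,-80,14),"frontL":(-75,80,14),"backL":(75,80,14),"backR":(75,-80,14)}
for n in("side","top"):
    c=optics.capture(n); im=cv2.cvtColor(c["pixels"],cv2.COLOR_BGR2GRAY); i0=cv2.imread(f"pics/{n}0.png",0)
    cv2.imwrite(f"pics/{n}_last.png",c["pixels"])
    for k,(x,y,z) in pts.items():
        W=lambda dx,dz:proj(c,[*(P0+u*(x+75+dx)/1000+v*y/1000),(18+z+dz)/1000])
        p=W(0,0); r=cv2.calcOpticalFlowPyrLK(i0,im,p.astype(np.float32).reshape(1,1,2),None,winSize=(13,13),maxLevel=0)
        print(n,k,p.round(1),"moved",(r[0][0,0]-p).round(2),"err",r[2][0,0].round(1),"| px per mm: back",(W(1,0)-p).round(2),"up",(W(0,1)-p).round(2))
s=manip.get_state(); print(s["clock"],s["eef_pos"].round(4),s["contact_force"].round(1))
E
python3 track.py
python3 - <<'E'
from h import *
u=np.array([np.cos(np.radians(76.9)),np.sin(np.radians(76.9))]); e=np.array([.572,.0837])-u*.069
go([*e,.0202],76.95)
E
```

```text
clock: 12.5
eef_pos: [0.5556, 0.0161, 0.0202]
orientation: [0.783, 0.622, 0.0, 0.001]
contact_force: [-0.7, -4.8, 5.4]
gripper_width: 0.403
grip_force: 45.0
side frontR [279.6 236.5] moved [-0.72  0.43] err 2.7 | px per mm: back [-0.2   0.24] up [-0.02 -0.4 ]
side frontL [352.5 251.3] moved [ 0.47 -0.01] err 27.8 | px per mm: back [-0.15  0.26] up [ 0.02 -0.42]
side backL [326.9 296.3] moved [-0.16  0.11] err 4.8 | px per mm: back [-0.2   0.34] up [ 0.   -0.45]
side backR [245.4 277.1] moved [0.24 0.25] err 4.4 | px per mm: back [-0.26  0.31] up [-0.05 -0.44]
top frontR [320.8 206.2] moved [-65.03  38.89] err 75.6 | px per mm: back [-0.47 -0.1 ] up [-0.01 -0.1 ]
top frontL [303.2 282.3] moved [ -3.3  -78.29] err 33.0 | px per mm: back [-0.48 -0.11] up [-0.03 -0.02]
top backL [231.3 266.1] moved [-0.18  0.31] err 8.2 | px per mm: back [-0.48 -0.11] up [-0.1  -0.04]
top backR [250.2 190.8] moved [-0.11 -0.05] err 8.3 | px per mm: back [-0.47 -0.1 ] up [-0.08 -0.11]
12.6 [0.5557 0.0161 0.0202] [-1.  -5.   4.7]
clock 12.6 pos [0.5557 0.0161 0.0202] F [-1.  -5.   4.7] w 35.8 grip 45.0
shift cm [0.05 0.06 0.  ] turn [0.07 0.05 0.02] j [-0.18  0.44  1.78 -0.    0.92  0.04]
```

Run:
```python
import cv2,numpy as np
a,b=[cv2.imread(f"pics/side{n}.png")[200:320,215:375] for n in("0","_last")]
cv2.imwrite("pics/c7.png",cv2.resize(np.hstack([a,b]),None,fx=2.5,fy=2.5,interpolation=cv2.INTER_CUBIC))
```

```text
(no output)
```

View pics/c7.png

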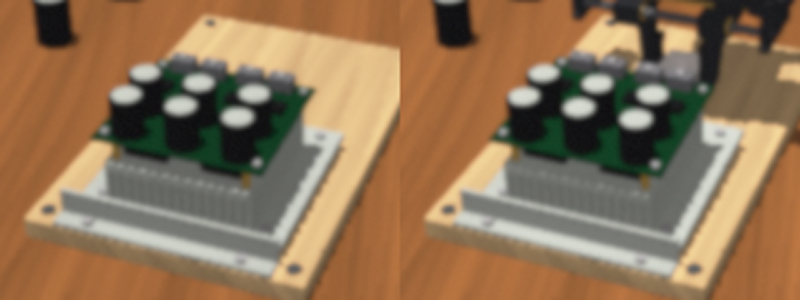

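```bash
cat > tilt.py <<'E'
from h import *
P0=np.array([.572,.084]);a=np.radians(76.95);u=np.array([np.cos(a),np.sin(a)]);v=np.array([-u[1],u[0]])
A=[];B=[]
def caps(im,roi):
    g=cv2.cvtColor(im,cv2.COLOR_BGR2HSV); m=((g[...,1]<60)&(g[...,2]>150)).astype(np.uint8); k=np.zeros_like(m); x0,y0,x1,y1=roi; k[y0:y1,x0:x1]=m[y0:y1,x0:x1]; return k
for n in("top","side"):
    c=optics.capture(n); i0=cv2.imread(f"pics/{n}0.png"); i1=c["pixels"]; cv2.imwrite(f"pics/{n}_last.png",i1)
    g0,g1=[cv2.cvtColor(i,cv2.COLOR_BGR2GRAY) for i in(i0,i1)]
    if n=="top": px=[(247,203),(263,207),(242,224),(258,228),(236,246),(252,250)]
    else: px=[(273,230),(295,233),(266,238),(316,238),(287,243),(310,248)]
    for p in px:
        r,st,e=cv2.calcOpticalFlowPyrLK(g0,g1,np.float32([[p]]),None,winSize=(15,15),maxLevel=1)
        w=ray(c,p,.12); x=(w[:2]-P0)@u-.075; d=r[0,0]-p
        J=lambda s,t:(proj(c,[*(w[:2]+u*(s+.102*t)),.12+(.070-x)*t])-proj(c,w))
        js,jt=J(.001,0)/1,J(0,.01)/1
        print(n,p,"x mm",(x*1000).round(),"moved",d.round(2),"err",e[0,0].round(1))
        A+=[[js[0],jt[0]],[js[1],jt[1]]]; B+=list(d)
A=np.array(A);B=np.array(B); s=np.linalg.lstsq(A,B,rcond=None)[0]; res=B-A@s
print("slide mm",s[0].round(2),"tilt rad",(s[1]*.01).round(4),"foot clearance mm",(s[1]*.01*132-.0).round(2),"rms px",res.std().round(2),"sigma",(np.sqrt(np.diag(np.linalg.inv(A.T@A)))*res.std()*[1,1.32]).round(2))
E
python3 tilt.py
```

```text
top (247, 203) x mm 56.0 moved [-1.33 -0.34] err 7.2
top (263, 207) x mm 24.0 moved [-1.5  -0.42] err 4.4
top (242, 224) x mm 55.0 moved [-1.27 -0.31] err 7.1
top (258, 228) x mm 24.0 moved [-1.55 -0.26] err 4.4
top (236, 246) x mm 56.0 moved [-1.3  -0.31] err 8.8
top (252, 250) x mm 25.0 moved [-1.58 -0.28] err 3.9
side (273, 230) x mm 35.0 moved [-0.7   0.38] err 5.1
side (295, 233) x mm 31.0 moved [-0.63  0.36] err 6.5
side (266, 238) x mm 64.0 moved [-0.65  0.72] err 6.6
side (316, 238) x mm 34.0 moved [-0.62  0.35] err 5.6
side (287, 243) x mm 66.0 moved [-0.64  0.7 ] err 6.2
side (310, 248) x mm 67.0 moved [-0.63  0.73] err 7.5
slide mm 0.43 tilt rad 0.0216 foot clearance mm 2.85 rms px 0.06 sigma [0.2  0.26]
```

The before/after side crops show the stack in place at the rear, and tracking the capacitor tops gives about 2.9 mm lift (geometry says 3.8 mm). I'll push 5 mm more to centre it in the band.

```bash
python3 -m creep '[[0.2,0,0,0,0,0],[0.2,0,0,0,0,0],[0.1,0,0,0,0,0],[0,0,0,0,0,0],[0,0,0,0,0,0],[0,0,0,0,0,0],[0,0,0,0,0,0],[0,0,0,0,0,0]]'; python3 tilt.py | tail -1;python3 - <<'E'
from h import *
go([.5557,.0161,.0202],76.95)
d=cv2.imread("pics/side_last.png");t=cv2.imread("pics/top_last.png")
cv2.imwrite("pics/c8.png",cv2.resize(np.hstack([t[170:310,215:415],d[170:310,200:400]]),(800,280),interpolation=cv2.INTER_CUBIC))
E
```

```text
clock: 13.5
eef_pos: [0.5567, 0.0208, 0.0202]
orientation: [0.783, 0.622, -0.0, 0.001]
contact_force: [-1.4, -5.8, 6.3]
gripper_width: 0.404
grip_force: 45.0
slide mm 0.49 tilt rad 0.0278 foot clearance mm 3.66 rms px 0.07 sigma [0.21 0.27]
clock 13.6 pos [0.5567 0.0208 0.0202] F [-1.2 -5.8  6.9] w 35.7 grip 45.0
shift cm [-0.48  0.    0.  ] turn [0.07 0.07 0.02] j [-0.17  0.44  1.78 -0.    0.92  0.05]
```

View pics/c8.png

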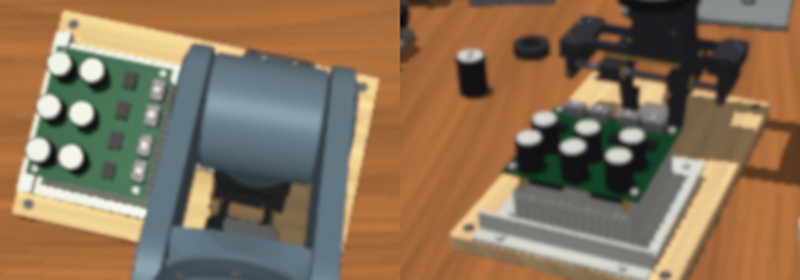

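The stack sits square against the stop with its front lifted about 3.7–4.7 mm. The gripper is in front of it, not touching, and the wedge is held flat. Handing in.

```bash
python3 -c "
from bench import manip
print(manip.job_done())"
```

```text
the job is handed in; nothing more can be done
None
```

The job is handed in: the wedge is held flat under the middle of the stack's front edge, with the front feet an estimated 3.7 mm (camera) to 4.7 mm (geometry) off the board, and the stack in its place against the stop, with no sign of its rear lifting.

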